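# Swap the shaker cups and run the mixer at its third click

## Robot

A 6-joint arm with a two-finger parallel gripper is mounted at the origin on the work surface. World frame = base frame: x ahead of the robot, y to its left, z up, the work surface at z = 0. Lengths are in m, angles in rad, forces in N, time in s.
With the tool pointing down it reaches from about 0.325 to 0.775 m from the base axis. Payload 5.5 kg.
Tool frame: the origin (TCP) lies between the finger pads; the fingertips stand 8 mm ahead of it and the grasp point (between the pads) lies 11 mm behind it (tcp_to_tips is the distance from the TCP to the fingertips, in m); z points along the fingers, y is the direction in which the jaws open and shut (so a half turn about z gives the same grasp; the last joint's range is limited). The gripper opens to 88 mm and grips with 3 to 60 N. Pads are 20 mm wide; open, the fingers measure 115 mm over their backs; the gripper's body (75 mm by 178 mm) begins 61 mm behind the grasp point.
Start: joints at [-1.342, 0.091, 1.231, -0, 1.82, -0.057], TCP at [0.169, -0.576, 0.231] pointing down, gripper open.
Joint ranges: [-2.87, 2.87], [-0.86, 2.18], [0.17, 2.46], [-1.51, 4.65], [0.06, 2.69], [-2.65, 2.65]. Speed limits (rad/s): [2.57, 2.57, 3.01, 3.14, 3.14, 3.14].

## Interface

Orientations are given as a unit quaternion [w, x, y, z].
In Python, from bench import * gives the robot as it stands. Calls block until the motion is done:
- move_to(position, orientation): joint-space move of the TCP to a pose.
- move_l(position, speed=0.15, orientation=None): straight line of the TCP; orientation=None keeps the orientation; speed is the mean speed in m/s.
- movej(angles): joint-space move.
- gripper_open() and close(): open the fingers fully, or close them until they stop; the grip force is fixed at half the most.
- hold(seconds).
- inverse_kinematics(position, orientation): joint angles nearest the present ones, or None.
- state(): the state.
- get_image(name): name is "side" or "top" or "wrist"; returns a dict with "frame" (480x640x3 uint8, blue, green, red), "depth" (480x640 float32, m along the optical axis (not along the pixel's ray), 0 where there is no reading), "camera_matrix" (3x3 intrinsics, pixels), "k1" (the pictures are not rectified: a ray, as slopes to the right and down, at radius r is drawn at 1 + k1 r^2 times it, then the intrinsics apply), "view" (4x4, takes a point from world to camera coordinates). Camera axes: x right, y up, looking along -z (the intrinsics and any distortion apply to the point x, -y, -z); pixel columns grow to the right and rows downward; lengths in m; the calibration is good to about 2 mm. A picture is of the moment at which its call begins.
A pose or a line that the arm cannot do raises IKError and nothing moves.
- job_done(): hands the job in, once; it reports no verdict.
The state is a dict: "time": time; "joint_pos": joint angles; "dq": joint speeds; "joint_torque": joint torques, N m; "ee_pos": TCP position; "ee_rot": TCP orientation; "ft_force": force on the tool from outside, world axes, zero at the start; "moment": the same for the moment, N m; "finger_gap": finger opening in m.
Only numpy, scipy, OpenCV 4.12 (cv2) and the standard library are available. Lean on these libraries where they do the work, as an engineer would, in place of code of your own. Each camera call takes 0.05 s, during which the arm holds its last target.

## Task

The blue-lidded shaker cup in the mixer's ring is done and the green-lidded one in the ring on the wooden board is next: swap the two, so that each stands upright, right down inside the ring the other came from (the black bar mat is free for parking a cup meanwhile). Only when both are in place and let go, press the orange paddle of the mixer's spring-return dial down with the fingertips, past the first two clicks to the third, and finish the job still holding it down there. Leave the yellow-lidded cup and everything else on the counter where it is.

Things in the scene. Friction and masses are not known exactly. Their poses are not given: they have to be found in the camera images.
- blue_cup_center (a point): white shaker cup with blue lid and band, at the start standing in the mixer's ring; 52 mm in diameter, 120 mm tall, straight-sided, rigid, about 0.15 to 0.3 kg; this point is its centre, half-way up (60 mm above its foot); its z axis points up when it stands
- green_cup_center (a point): white shaker cup with green lid and band, at the start standing in the board's ring; 52 mm in diameter, 120 mm tall, straight-sided, rigid, about 0.15 to 0.3 kg; this point is its centre, half-way up (60 mm above its foot); its z axis points up when it stands
- mixer_seat (a point): centre of the floor of the mixer's ring, where a cup's foot stands, 90 mm above the counter. Steel ring: 62 mm inner, 80 mm outer diameter, rising 12 mm above this floor. Axes: the mixer's (z up). The mixer, fixed, left or right, turned up to 0.3 rad, is a grey block 130 (x) by 175 (y) by 90 mm; ring at its +y end, dial at its -y end
- board_socket (a point): centre of the floor of the ring on the wooden board, where a cup's foot stands, 15 mm above the counter; ring like the mixer's (62 mm inner, 80 mm outer diameter, 12 mm high). Axes: the fixed board's (120 in x by 260 in y by 15 mm; its centre lies 65 mm to -y of this point); the yellow cup stands about 140 mm to -y
- mat_top (a point): centre of the top face of a black rubber bar mat, 130 mm square, 4 mm thick, fixed on the counter; free for parking a cup
- paddle (a point): centre of the top of the dial's orange paddle (44 mm wide, 42 long), 71 mm from the level axis, which is parallel to the mixer's x, 140 mm to -y of mixer_seat, 80 mm high. The lever points to the mixer's -y, sloping 0.65 rad up when released (paddle 126 mm high), 0.25 rad down at the third click (66 mm). Fingertips pushing straight down 205 mm to -y of mixer_seat stay on it
- dial (a joint): angle of the dial in rad: 0 released, growing as the paddle is pressed down; clicks (detents) at 0.30, 0.60 and 0.90 (the third), firm stop at 0.93. A spring always drives it back to 0 from anywhere, clicks included: it takes about 6 to 15 N on the paddle, most at the crests between clicks; at each click a white rim dot comes level with the red marks
- yellow_cup_center (a point): bystander: same shaker cup with yellow lid and band, standing on the board; centre, half-way up
- cocoa_jar: bystander: jar 68 mm in diameter, 100 mm tall; origin at the centre of its foot
- pitcher: bystander: steel milk pitcher 84 mm in diameter, 95 mm tall, handle to its +y; origin at the centre of its foot
- bowl: bystander: white bowl 110 mm in diameter, 50 mm tall; origin at the centre of its foot
- tin: bystander: tin 66 mm in diameter, 110 mm tall; origin at the centre of its foot
- spoon_grip (a point): bystander: steel spoon 160 mm long lying on the counter; this point is on its handle
- syrup: bystander: amber bottle 64 mm in diameter, 190 mm tall; origin at the centre of its foot
Things that resemble listed ones, but are neither listed nor needed, are in the scene too. Leave any pink look-alike of the part that bears green_cup_center alone.

How it is judged:
By the outcome, as a careful person would: the job done as asked, in the order asked, and still so for the second after the job is handed in, while the arm keeps its last pose, push and grip.
It also fails if it takes over 72 s, if anything falls off the work surface, if the arm or the gripper's body presses on something with over 40 N, if the wrist force passes 120 N, or if a joint passes its speed limit or range.

## Working session

There is one attempt and no reset: what is moved stays moved. The work goes in short steps, each a Python script; the robot and the scene stay as the last script left them, time stands still between calls to the robot, and variables do not carry over. Pictures are saved under pics/ and viewed, and the job is handed in when it is done.

```bash
ls; mkdir -p pics; python3 - <<'E'
from bench import *
import cv2,numpy as np
print(state())
for n in ["side","top","wrist"]:
    d=get_image(n); cv2.imwrite(f"pics/{n}0.png",d["frame"]); np.savez(f"pics/{n}0.npz",**{k:np.asarray(v) for k,v in d.items()})
    print(n,d["camera_matrix"],d["k1"],d["view"])
E
```

```text
pics
{'time': 0.0, 'joint_pos': array([-1.34171497e+00,  9.18488420e-02,  1.23186955e+00,  2.13403640e-05,
        1.81980180e+00, -5.66954100e-02]), 'dq': array([-1.24726262e-03, -8.74126753e-05,  9.50635679e-04, -1.08410219e-03,
        1.44806058e-04,  9.30276552e-05]), 'joint_torque': array([-2.88460606e-04, -4.46448505e+01, -4.06444538e+01,  6.96754642e-02,
        2.93240952e-02, -1.34666434e-04]), 'ee_pos': array([ 0.16908567, -0.57539021,  0.22952209]), 'ee_rot': array([-9.61083995e-04,  9.89807979e-01,  1.42405179e-01, -7.26622779e-05]), 'ft_force': array([-0.13741922,  0.36908888, -0.52055809]), 'moment': array([-0.0004959 ,  0.04570903, -0.01025246]), 'finger_gap': 0.08741897290346883}
side [[589.92303551   0.         321.52430579]
 [  0.         589.92303551 242.29782574]
 [  0.           0.           1.        ]] 0.05579502907977313 [[-0.90579515 -0.42350872 -0.01324819  0.51492735]
 [ 0.22145983 -0.49984858  0.83732129 -0.20651815]
 [-0.36123495  0.75550762  0.54655059 -1.47531927]
 [ 0.          0.          0.          1.        ]]
top [[492.3590185    0.         314.87899996]
 [  0.         492.3590185  241.15006876]
 [  0.           0.           1.        ]] -0.1277362664355889 [[-1.85430266e-02 -9.99827832e-01  6.79386289e-04  1.02345141e-02]
 [ 9.78547451e-01 -1.80088995e-02  2.05232955e-01 -6.03525467e-01]
 [-2.05185385e-01  4.47045186e-03  9.78712916e-01 -1.35699728e+00]
 [ 0.00000000e+00  0.00000000e+00  0.00000000e+00  1.00000000e+00]]
wrist [[392.19090266   0.         323.10382596]
 [  0.         392.19090266 237.3087721 ]
 [  0.           0.           1.        ]] -0.015399625768228417 [[ 0.28088973 -0.9597391  -0.00134968 -0.59843752]
 [ 0.93144402  0.27294694 -0.24064914  0.02878106]
 [ 0.23132878  0.06633871  0.97061124 -0.3875377 ]
 [ 0.          0.          0.          1.        ]]
```

View pics/top0.png

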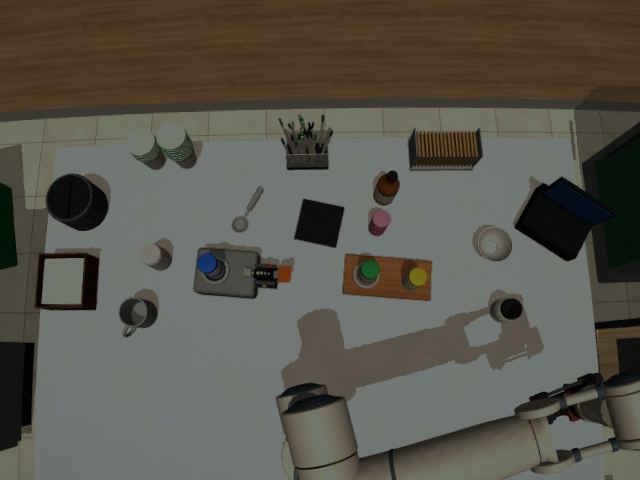

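View pics/side0.png

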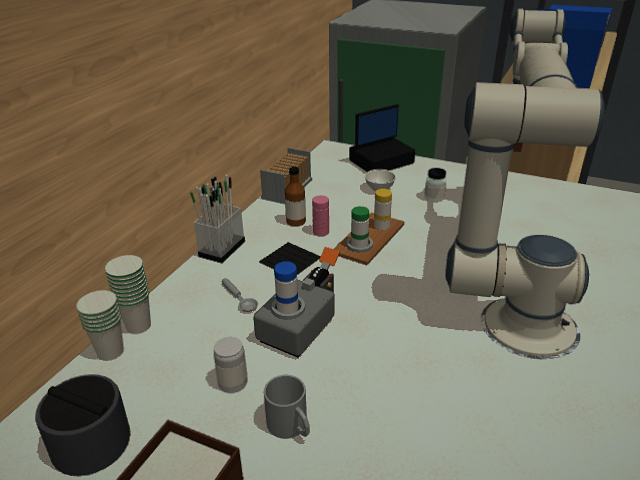

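The top view shows the blue cup at (208,265) in the mixer and the green one at (370,270) on the board. The yellow cup is at (417,277), the mat at (320,223), the paddle at (285,273), and the pink look-alike stands free at (379,222).

```bash
cat > h.py <<'E'
import numpy as np, cv2
def rays(d,uv):
    uv=np.asarray(uv,float).reshape(-1,1,2)
    p=cv2.undistortPoints(uv,np.asarray(d["camera_matrix"]),np.array([float(d["k1"]),0,0,0])).reshape(-1,2)
    dc=np.c_[p[:,0],-p[:,1],-np.ones(len(p))]
    V=np.asarray(d["view"]);R=V[:3,:3];return -R.T@V[:3,3], dc@R
def plane(d,uv,z):
    o,r=rays(d,uv); return o+r*((z-o[2])/r[:,2])[:,None]
def cloud(d,uv):
    uv=np.asarray(uv); o,r=rays(d,uv); dep=np.asarray(d["depth"])[uv[:,1].astype(int),uv[:,0].astype(int)]
    return (o+r*dep[:,None])[dep>0]
def mask(d,lo,hi):
    return cv2.inRange(cv2.cvtColor(np.asarray(d["frame"]),cv2.COLOR_BGR2HSV),np.array(lo),np.array(hi))
def pix(m):
    v,u=np.nonzero(m);return np.c_[u,v]
COL=dict(blue=((105,150,60),(125,255,255)),green=((60,120,40),(85,255,255)),yellow=((22,150,80),(32,255,255)),orange=((3,190,100),(14,255,255)))
def blobs(m,amin=15):
    n,l,s,c=cv2.connectedComponentsWithStats(m)
    return [(tuple(np.round(c[i],1)),s[i,4],l==i) for i in range(1,n) if s[i,4]>=amin]
def quat_yaw(yaw):  # tool down, tool y axis at angle: Rz(yaw)*Rx(pi)
    return [0.0,float(np.cos(yaw/2)),float(np.sin(yaw/2)),0.0]
E
python3 - <<'E'
from h import *
for n in ["top","side"]:
    d=dict(np.load(f"pics/{n}0.npz"))
    for k,(lo,hi) in COL.items():
        for c,a,l in blobs(mask(d,lo,hi)):
            P=cloud(d,pix(l)); 
            if len(P)==0: continue
            zt=np.percentile(P[:,2],95); T=P[P[:,2]>zt-.006]
            print(n,k,c,a,"ztop %.3f"%zt,"topmean",T.mean(0).round(4),"z",P[:,2].min().round(3),len(T), "ext",np.ptp(T,0).round(3))
d=dict(np.load("pics/top0.npz"));f=d["frame"]
cv2.imwrite("pics/crop0.png",cv2.resize(f[190:320,180:450],None,fx=2.9,fy=2.9,interpolation=cv2.INTER_CUBIC))
E
```

```text
top blue (np.float64(206.4), np.float64(262.9)) 289 ztop 0.214 topmean [0.5211 0.2801 0.2108] z 0.088 206 ext [0.047 0.047 0.009]
top green (np.float64(369.6), np.float64(269.3)) 264 ztop 0.139 topmean [ 0.5075 -0.1477  0.1356] z 0.126 193 ext [0.047 0.047 0.009]
top yellow (np.float64(417.5), np.float64(276.5)) 261 ztop 0.139 topmean [ 0.4854 -0.2766  0.1359] z 0.127 194 ext [0.047 0.046 0.009]
top orange (np.float64(284.0), np.float64(273.9)) 171 ztop 0.139 topmean [0.4997 0.0746 0.1365] z 0.11 55 ext [0.039 0.014 0.01 ]
side blue (np.float64(582.5), np.float64(38.9)) 2605 ztop 0.424 topmean [ 0.0889 -1.3945  0.422 ] z 0.198 781 ext [0.273 0.327 0.01 ]
side blue (np.float64(285.4), np.float64(270.6)) 376 ztop 0.212 topmean [0.522  0.2869 0.2097] z -0.004 248 ext [0.049 0.055 0.009]
side blue (np.float64(287.6), np.float64(299.3)) 92 ztop 0.140 topmean [0.5132 0.3017 0.1373] z 0.126 43 ext [0.036 0.034 0.007]
side green (np.float64(389.4), np.float64(95.8)) 3336 ztop 0.239 topmean [ 0.8991 -1.3131  0.2545] z -0.223 197 ext [0.474 0.042 0.048]
side green (np.float64(359.3), np.float6
[... 1761 characters left out ...]
56] z 0.181 26 ext [0.045 0.037 0.006]
side green (np.float64(125.0), np.float64(283.5)) 27 ztop 0.164 topmean [0.8666 0.4317 0.1612] z 0.157 24 ext [0.044 0.034 0.007]
side green (np.float64(127.5), np.float64(287.7)) 22 ztop 0.152 topmean [0.8632 0.4303 0.1492] z 0.146 22 ext [0.034 0.033 0.007]
side yellow (np.float64(383.5), np.float64(194.9)) 179 ztop 0.137 topmean [ 0.4876 -0.2705  0.1345] z 0.013 108 ext [0.049 0.056 0.01 ]
side yellow (np.float64(383.4), np.float64(217.3)) 53 ztop 0.066 topmean [ 0.4761 -0.255   0.0632] z 0.048 24 ext [0.037 0.03  0.008]
side orange (np.float64(329.2), np.float64(255.4)) 217 ztop 0.138 topmean [0.5004 0.0801 0.1352] z 0.014 60 ext [0.043 0.023 0.008]
```

View pics/crop0.png

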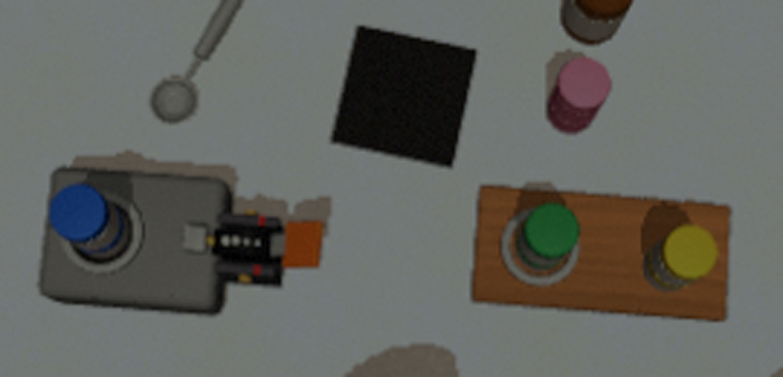

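```bash
python3 - <<'E'
from h import *
d=dict(np.load("pics/top0.npz"))
v,u=np.mgrid[190:320,180:450]; uv=np.c_[u.ravel(),v.ravel()]
hsv=cv2.cvtColor(d["frame"],cv2.COLOR_BGR2HSV)[uv[:,1],uv[:,0]]
P=cloud(d,uv)
def rect(Q,name):
    r=cv2.minAreaRect(Q[:,:2].astype(np.float32)*1000); print(name,len(Q),np.round(r[0],1),np.round(r[1],1),round(r[2],2)); return r
mid=(P[:,2]>.08)&(P[:,2]<.1)&(P[:,1]>.1)
m=np.zeros((480,640),np.uint8); m[uv[mid][:,1],uv[mid][:,0]]=255
m=cv2.morphologyEx(m,cv2.MORPH_OPEN,np.ones((5,5),np.uint8)); rect(plane(d,pix(m),.09),"mixer")
b=mask(d,(5,90,40),(18,220,255)); b=cv2.morphologyEx(b,cv2.MORPH_OPEN,np.ones((3,3),np.uint8)); b[:, :330]=0; b[:240]=0; b[310:]=0;b[:,445:]=0
r=rect(plane(d,pix(b),.015),"board")
k=mask(d,(0,0,0),(180,255,45));k[:195]=0;k[250:]=0;k[:,:290]=0;k[:,350:]=0
c=max(blobs(k),key=lambda x:x[1]);rect(plane(d,pix(c[2]),.004),"mat")
# rings
for nm,z,c0 in [("mixer",.102,(.52,.275)),("board",.027,(.505,-.148))]:
    near=np.hypot(P[:,0]-c0[0],P[:,1]-c0[1])<.055
    s=near&(abs(P[:,2]-z)<.005); Q=P[s]
    A=np.c_[2*Q[:,:2],np.ones(len(Q))]; x=np.linalg.lstsq(A,(Q[:,:2]**2).sum(1),rcond=None)[0]
    print(nm,len(Q),x[:2].round(4),"r",np.sqrt(x[2]+x[:2]@x[:2]).round(4),Q[:,:2].min(0).round(3),Q[:,:2].max(0).round(3))
# paddle
q=pix(mask(d,*COL["orange"]));q=q[(q[:,0]>270)&(q[:,0]<300)];Pq=cloud(d,q);print("paddle",Pq.mean(0).round(4),Pq[:,2].min(),Pq[:,2].max())
E
```

```text
Traceback (most recent call last):
IndexError: boolean index did not match indexed array along axis 0; size of axis is 35100 but size of corresponding boolean axis is 34947
```

```bash
cat > m.py <<'E'
from h import *
d=dict(np.load("pics/top0.npz"))
v,u=np.mgrid[190:320,180:450]; uv=np.c_[u.ravel(),v.ravel()]
uv=uv[d["depth"][uv[:,1],uv[:,0]]>0]
P=cloud(d,uv)
def rect(Q,name):
    r=cv2.minAreaRect(Q[:,:2].astype(np.float32)*1000); print(name,len(Q),np.round(r[0],1),np.round(r[1],1),round(r[2],2)); return r
mid=(P[:,2]>.08)&(P[:,2]<.1)&(P[:,1]>.1)
m=np.zeros((480,640),np.uint8); m[uv[mid][:,1],uv[mid][:,0]]=255
m=cv2.morphologyEx(m,cv2.MORPH_OPEN,np.ones((5,5),np.uint8)); rect(plane(d,pix(m),.09),"mixer")
b=mask(d,(5,90,40),(18,220,255)); b=cv2.morphologyEx(b,cv2.MORPH_OPEN,np.ones((3,3),np.uint8)); b[:, :330]=0; b[:240]=0; b[310:]=0;b[:,445:]=0
r=rect(plane(d,pix(b),.015),"board")
k=mask(d,(0,0,0),(180,255,45));k[:195]=0;k[250:]=0;k[:,:290]=0;k[:,350:]=0
c=max(blobs(k),key=lambda x:x[1]);rect(plane(d,pix(c[2]),.004),"mat")
for nm,z,c0 in [("mixer",.102,(.52,.275)),("board",.027,(.505,-.148))]:
    near=np.hypot(P[:,0]-c0[0],P[:,1]-c0[1])<.055
    s=near&(abs(P[:,2]-z)<.005); Q=P[s]
    A=np.c_[2*Q[:,:2],np.ones(len(Q))]; x=np.linalg.lstsq(A,(Q[:,:2]**2).sum(1),rcond=None)[0]
    print(nm,len(Q),x[:2].round(4),"r",np.sqrt(x[2]+x[:2]@x[:2]).round(4),Q[:,:2].min(0).round(3),Q[:,:2].max(0).round(3))
q=pix(mask(d,*COL["orange"]));q=q[(q[:,0]>270)&(q[:,0]<300)&(q[:,1]>250)&(q[:,1]<300)];Pq=cloud(d,q);print("paddle",Pq.mean(0).round(4),Pq[:,2].min(),Pq[:,2].max())
E
python3 m.py
```

```text
mixer 1773 [516.2 252.2] [174.2 126.2] 84.86
board 2406 [ 502.5 -212.5] [257.7 118.8] 84.07
mat 1703 [673.5 -14.8] [126.6 127.1] 76.61
mixer 192 [0.5188 0.2792] r 0.0344 [0.474 0.221] [0.558 0.319]
board 156 [ 0.5084 -0.1489] r 0.0363 [ 0.463 -0.192] [ 0.546 -0.108]
paddle [0.5006 0.0849 0.1282] 0.11038556524070975 0.1434557498483533
```

Measurements agree with each other: seat ≈ (0.519, 0.279), socket ≈ (0.509, -0.148), mat (0.6735, -0.015) and mixer yaw ≈ -0.09 rad. Rectangle sizes and lid heights (0.211 and 0.136) match the description. The green cup is the one in the board ring at (370,270). Pink at (379,222) has a pink lid and stands on the counter, so it isn't the one. I'll grasp blue first.

```bash
cat >> h.py <<'E'
YAW=np.pi/2-0.09; Q=quat_yaw(YAW)
SEAT=np.array([.5188,.2792]); SOCK=np.array([.5088,-.1482]); MAT=np.array([.6735,-.0148])
def st(s,l=""):
    print(l,"t%.2f"%s["time"],"ee",np.round(s["ee_pos"],4),"F",np.round(s["ft_force"],1),"gap %.4f"%s["finger_gap"],"q",np.round(s["joint_pos"],2))
def snap(g,n,tag):
    d=g(n); cv2.imwrite(f"pics/{n}_{tag}.png",d["frame"]); np.savez(f"pics/{n}_{tag}.npz",**{k:np.asarray(v) for k,v in d.items()}); return d
E
python3 - <<'E'
from bench import *
from h import *
for p in [(*SEAT,.3),(*SEAT,.154),(*MAT,.3),(*MAT,.068),(*SOCK,.3),(*SOCK,.079)]:
    print(p,inverse_kinematics(np.array(p),np.array(Q)))
s=state(); move_l([.169,-.576,.3],.2)
move_to([.521,.280,.30],Q); st(state(),"above")
snap(get_image,"wrist","b1")
E
```

```text
(np.float64(0.5188), np.float64(0.2792), 0.3) [ 4.35969806e-01  8.78888270e-02  1.11045534e+00 -4.44089210e-16
  1.94324849e+00  5.25969806e-01]
(np.float64(0.5188), np.float64(0.2792), 0.154) [ 4.35969806e-01  5.99909067e-02  1.39865370e+00 -4.44089210e-16
  1.68294805e+00  5.25969806e-01]
(np.float64(0.6735), np.float64(-0.0148), 0.3) [-7.24630435e-02  3.32230485e-01  8.31896696e-01 -4.44089210e-16
  1.97746547e+00  1.75369565e-02]
(np.float64(0.6735), np.float64(-0.0148), 0.068) [-7.24630435e-02  3.14461353e-01  1.26580549e+00 -4.44089210e-16
  1.56132581e+00  1.75369565e-02]
(np.float64(0.5088), np.float64(-0.1482), 0.3) [-3.47633621e-01 -7.17604462e-02  1.27096721e+00 -4.44089210e-16
  1.94238589e+00 -2.57633621e-01]
(np.float64(0.5088), np.float64(-0.1482), 0.079) [-3.47633621e-01 -7.39338919e-02  1.66542796e+00 -4.44089210e-16
  1.55009859e+00 -2.57633621e-01]
above t3.88 ee [0.5214 0.2793 0.3   ] F [-0.8  0.5  0.3] gap 0.0879 q [ 0.43  0.09  1.1  -0.    1.94  0.53]
```

View pics/wrist_b1.png

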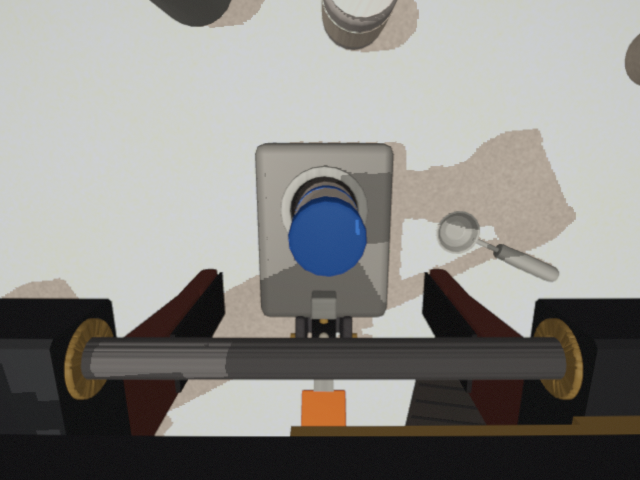

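The wrist view shows the blue lid at (328,237) centred between the jaws, with the ring at (325,210) behind it. I'll check its position, then grasp.

```bash
python3 - <<'E'
from h import *
d=dict(np.load("pics/wrist_b1.npz"))
b=max(blobs(mask(d,*COL["blue"])),key=lambda x:x[1])
P=cloud(d,pix(b[2]));T=P[abs(P[:,2]-np.percentile(P[:,2],80))<.005]
print("lid",T.mean(0),np.ptp(T,0))
v,u=np.mgrid[140:330,240:420];uv=np.c_[u.ravel(),v.ravel()];P=cloud(d,uv)
Q=P[(abs(P[:,2]-.102)<.004)&(np.hypot(P[:,0]-.519,P[:,1]-.279)<.05)]
A=np.c_[2*Q[:,:2],np.ones(len(Q))]; x=np.linalg.lstsq(A,(Q[:,:2]**2).sum(1),rcond=None)[0]
print("ring",len(Q),x[:2],np.sqrt(x[2]+x[:2]@x[:2]), Q.min(0),Q.max(0))
q=pix(mask(d,*COL["orange"]));c=q.mean(0);print("paddle",plane(d,[c],.126))
E
```

```text
lid [0.52341582 0.28441057 0.20843571] [0.04957224 0.05068024 0.00679226]
ring 1509 [0.52167504 0.28303758] 0.035282907712074735 [0.48196538 0.2649878  0.0980581 ] [0.56118095 0.32260105 0.1059377 ]
paddle [[0.50329825 0.09439725 0.126     ]]
```

```bash
python3 - <<'E'
from bench import *
from h import *
move_l([.5232,.2838,.2],.2); move_l([.5232,.2838,.154],.1); st(state(),"down")
close(); st(state(),"closed")
move_l([.5232,.2838,.29],.15); st(state(),"lift")
snap(get_image,"wrist","b2"); snap(get_image,"side","b2"); snap(get_image,"top","b2")
E
```

```text
down t5.19 ee [0.5233 0.2839 0.1545] F [-0.3 -1.  -0.4] gap 0.0880 q [0.44 0.08 1.38 0.   1.68 0.53]
closed t5.84 ee [0.5234 0.2838 0.1542] F [0.9 0.  0.8] gap 0.0516 q [ 0.44  0.08  1.38 -0.    1.68  0.53]
lift t6.90 ee [0.523  0.2837 0.2886] F [ 1.1  0.4 -2.3] gap 0.0516 q [0.44 0.1  1.12 0.   1.93 0.53]
```

View pics/side_b2.png

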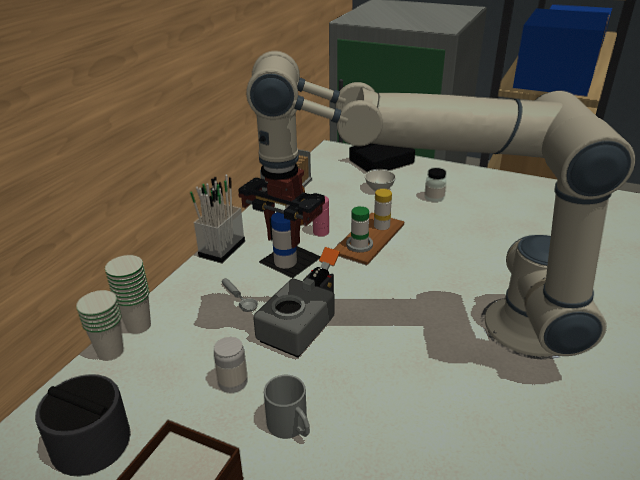

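View pics/wrist_b2.png

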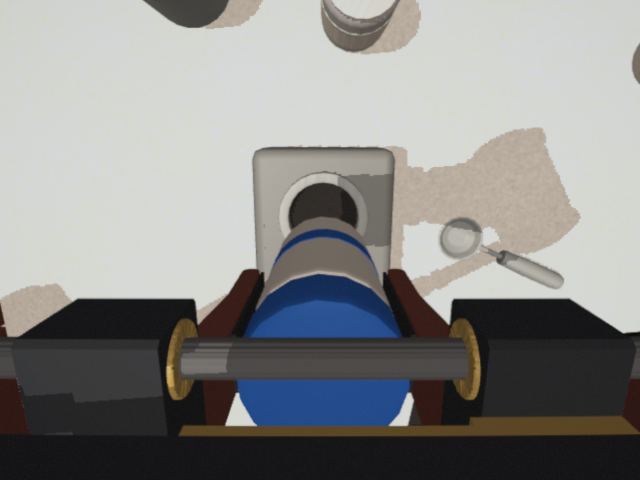

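The blue cup is gripped (gap 51.6 mm) and lifted upright, and the empty mixer ring shows at (289,305) in the side view. Next I'll park it on the mat and look at green.

```bash
python3 - <<'E'
from bench import *
from h import *
move_l([*MAT,.25],.3,Q); move_l([*MAT,.09],.2); move_l([*MAT,.0685],.05); st(state(),"down")
gripper_open(); st(state(),"open"); move_l([*MAT,.24],.25)
move_l([.5075,-.1477,.225],.3); st(state(),"aboveG")
d=snap(get_image,"wrist","g1"); snap(get_image,"side","g1"); snap(get_image,"top","g1")
b=max(blobs(mask(d,*COL["green"])),key=lambda x:x[1])
P=cloud(d,pix(b[2]));T=P[abs(P[:,2]-np.percentile(P[:,2],80))<.005]
print("lid",b[0],T.mean(0),np.ptp(T,0))
E
```

```text
down t9.86 ee [ 0.6733 -0.0148  0.0679] F [-0.2 -1.2 -1.5] gap 0.0514 q [-0.07  0.31  1.27 -0.    1.56  0.02]
open t10.59 ee [ 0.6735 -0.0148  0.0685] F [-0.3 -0.3 -0.5] gap 0.0880 q [-0.07  0.31  1.27  0.    1.56  0.02]
aboveG t12.28 ee [ 0.508  -0.1471  0.2242] F [0.  0.1 0.6] gap 0.0880 q [-0.35 -0.1   1.43  0.    1.81 -0.26]
lid (np.float64(329.2), np.float64(240.5)) [ 0.51114103 -0.14463272  0.13344234] [0.0491885  0.05005744 0.00691716]
```

View pics/wrist_g1.png

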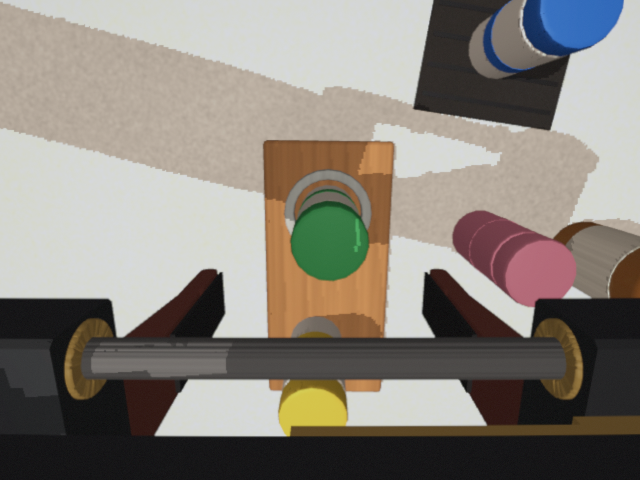

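View pics/side_g1.png

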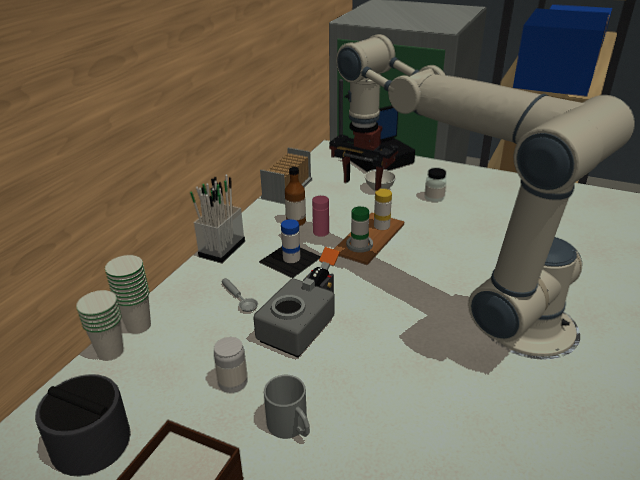

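```bash
cat > ring.py <<'E'
from h import *
def ring(d,z,c0,col=None):
    h,w=d["depth"].shape; v,u=np.mgrid[0:h,0:w];uv=np.c_[u.ravel(),v.ravel()]
    uv=uv[d["depth"][uv[:,1],uv[:,0]]>0];P=cloud(d,uv)
    k=(abs(P[:,2]-z)<.004)&(np.hypot(P[:,0]-c0[0],P[:,1]-c0[1])<.05); Q=P[k]
    for i in range(5):
        A=np.c_[2*Q[:,:2],np.ones(len(Q))]; x=np.linalg.lstsq(A,(Q[:,:2]**2).sum(1),rcond=None)[0]
        r=np.hypot(*(P[k][:,:2]-x[:2]).T); Q=P[k][(r>.029)&(r<.0425)]
    return x[:2].round(4),np.sqrt(x[2]+x[:2]@x[:2]).round(4),len(Q)
if __name__=="__main__":
  for n in ["top_b2","side_b2","wrist_b2","top_g1","side_g1"]:
    d=dict(np.load(f"pics/{n}.npz")); print(n,"mixer",ring(d,.102,(.52,.281)),"board",ring(d,.027,(.509,-.148)))
E
python3 ring.py
```

```text
top_b2 mixer (array([0.5189, 0.2797]), np.float64(0.0353), 106) board (array([ 0.5083, -0.1477]), np.float64(0.0358), 138)
side_b2 mixer (array([0.5212, 0.2852]), np.float64(0.0356), 268) board (array([ 0.511 , -0.1422]), np.float64(0.0357), 107)
wrist_b2 mixer (array([0.5217, 0.2834]), np.float64(0.0353), 1628) board (array([0., 0.]), np.float64(0.0), 0)
top_g1 mixer (array([0.5193, 0.2802]), np.float64(0.035), 212) board (array([0., 0.]), np.float64(0.0), 0)
side_g1 mixer (array([0.5213, 0.2857]), np.float64(0.0355), 268) board (array([ 0.5114, -0.1434]), np.float64(0.0361), 99)
```

Blue stands upright on the mat. The wrist view shows green at (329,240) between the open jaws, with pink apart at (520,265). The top camera sits about 4 mm off from the wrist and side cameras, so I'm using the wrist values for both grasping and placing so that the offset cancels.

```bash
python3 - <<'E'
from bench import *
from h import *
from ring import ring
g=[.5110,-.1444]
move_l([*g,.13],.2,Q); move_l([*g,.079],.1); st(state(),"down"); close(); st(state(),"closed")
move_l([*g,.2],.12); d=snap(get_image,"wrist","g2"); print("board ring wrist",ring(d,.027,(.511,-.144)))
move_l([*g,.29],.25); d=snap(get_image,"wrist","g3"); print("board ring wrist",ring(d,.027,(.511,-.144)))
m=[.5216,.2832]
move_l([*m,.29],.35,Q);d=snap(get_image,"wrist","g4"); print("mixer ring wrist",ring(d,.102,(.521,.283))); st(state()); snap(get_image,"side","g4")
E
```

```text
down t13.72 ee [ 0.5112 -0.1445  0.0796] F [ 0.6 -0.3  0.1] gap 0.0878 q [-0.34 -0.07  1.66  0.    1.55 -0.25]
closed t14.37 ee [ 0.5113 -0.1444  0.0792] F [1.2 0.3 0.7] gap 0.0516 q [-0.34 -0.07  1.66  0.    1.55 -0.25]
board ring wrist (array([ 0.5113, -0.1459]), np.float64(0.0353), 1744)
board ring wrist (array([ 0.5114, -0.1459]), np.float64(0.0353), 1256)
mixer ring wrist (array([0.5217, 0.2834]), np.float64(0.0353), 1677)
 t17.56 ee [0.5219 0.2817 0.2902] F [ 0.4  0.  -2.2] gap 0.0520 q [ 0.44  0.09  1.12 -0.    1.93  0.53]
```

View pics/side_g4.png

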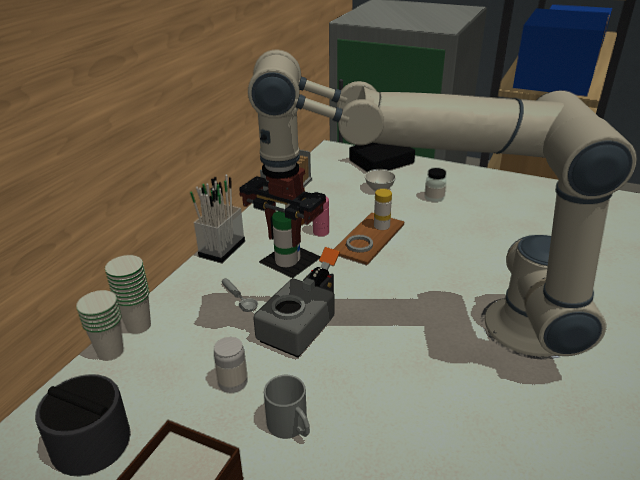

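View pics/wrist_g4.png

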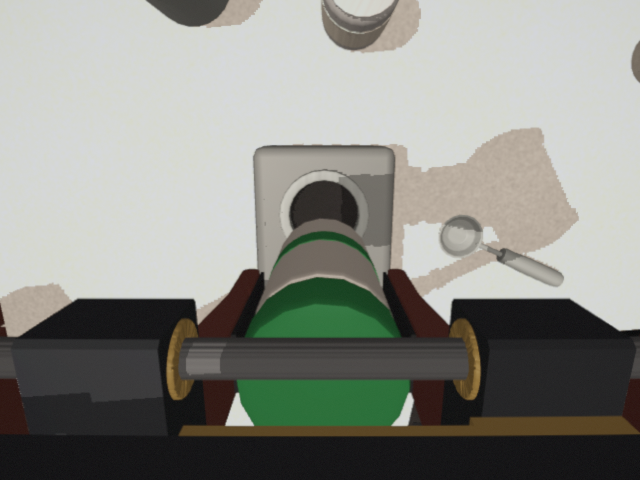

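Green is held upright above the empty mixer ring (325,210), and the board ring is now empty. I'll lower it with force checks.

```bash
python3 - <<'E'
from bench import *
from h import *
m=[.5216,.2833]
move_l([*m,.185],.2,Q); 
for z in [.17,.162,.157,.1545]:
    move_l([*m,z],.05); s=state(); st(s,f"z{z}")
    if np.linalg.norm(s["ft_force"])>12: break
snap(get_image,"side","g5"); snap(get_image,"top","g5")
E
```

```text
z0.17 t18.73 ee [0.5214 0.2833 0.1697] F [ 0.4  0.8 -0.9] gap 0.0519 q [0.44 0.07 1.36 0.   1.71 0.53]
z0.162 t19.04 ee [0.5214 0.2832 0.1614] F [-0.5  0.1 -1.6] gap 0.0518 q [ 0.44  0.07  1.37 -0.    1.7   0.53]
z0.157 t19.29 ee [0.5214 0.2832 0.1565] F [-0.1  0.7 -1.9] gap 0.0514 q [0.44 0.07 1.38 0.   1.69 0.53]
z0.1545 t19.54 ee [0.5216 0.2833 0.1545] F [ 0.9  0.2 -1.6] gap 0.0517 q [ 0.44  0.07  1.39 -0.    1.68  0.53]
```

```bash
python3 - <<'E'
from bench import *
from h import *
m=[.5216,.2833]
gripper_open(); st(state(),"open"); move_l([*m,.29],.2)
snap(get_image,"wrist","g6")
move_l([*MAT,.2],.35,Q); d=snap(get_image,"wrist","b3"); snap(get_image,"side","b3"); snap(get_image,"top","b3")
b=max(blobs(mask(d,*COL["blue"])),key=lambda x:x[1])
P=cloud(d,pix(b[2]));T=P[abs(P[:,2]-np.percentile(P[:,2],80))<.005]
print("lid",b[0],T.mean(0),np.ptp(T,0)); st(state())
E
```

```text
open t20.38 ee [0.5216 0.2833 0.1545] F [ 0.9 -0.8 -0.2] gap 0.0878 q [ 0.44  0.07  1.39 -0.    1.68  0.53]
lid (np.float64(323.2), np.float64(250.5)) [ 0.67248047 -0.01386066  0.12240569] [0.05066864 0.04986729 0.00653576]
 t22.54 ee [ 0.6734 -0.0129  0.2013] F [-0.1  0.   0.2] gap 0.0877 q [-0.07  0.29  1.06  0.    1.79  0.02]
```

View pics/wrist_g6.png

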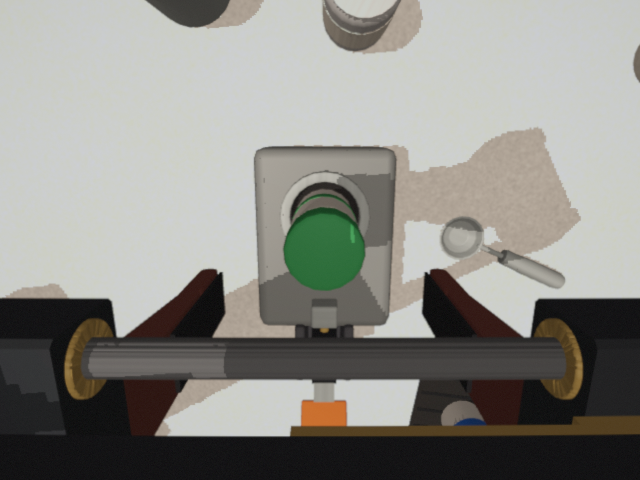

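View pics/wrist_b3.png

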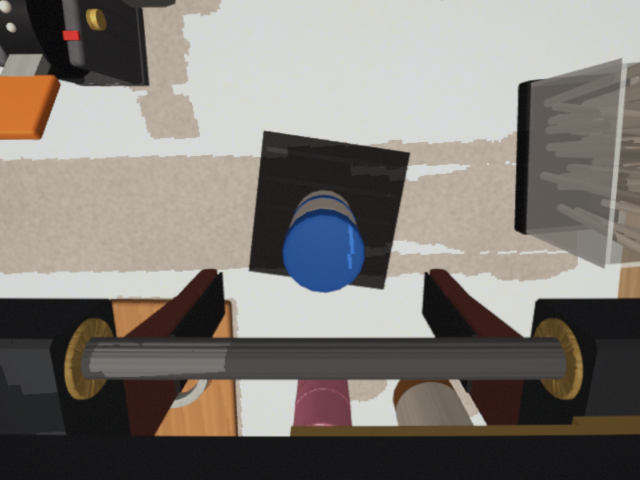

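View pics/side_b3.png

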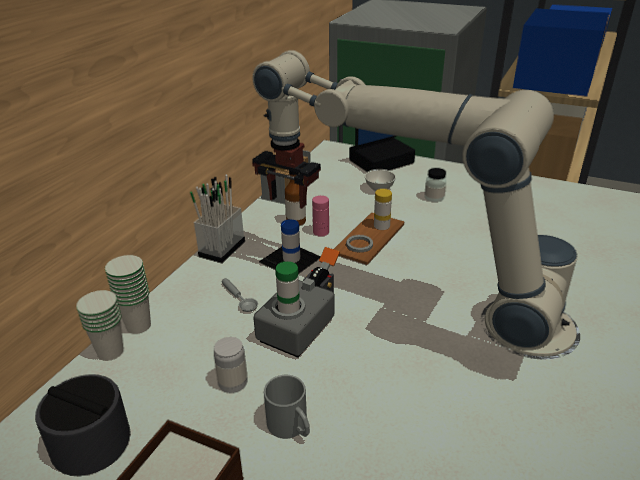

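Green stands upright inside the mixer ring (lid at (325,249) in the wrist view). Blue is upright on the mat at (323,250). Next I'll move blue to the board ring.

```bash
python3 - <<'E'
from bench import *
from h import *
move_l([*MAT,.12],.2,Q); move_l([*MAT,.0685],.1); close(); st(state(),"closed")
move_l([*MAT,.2],.2)
b=[.5113,-.1453]
move_l([*b,.2],.3,Q); snap(get_image,"wrist","b4"); snap(get_image,"side","b4"); move_l([*b,.11],.2); ok=True
for z in [.097,.088,.083,.0795]:
    move_l([*b,z],.05); s=state(); st(s,f"z{z}")
    if np.linalg.norm(s["ft_force"])>12: ok=False;break
if ok:
    gripper_open(); st(state(),"open"); move_l([*b,.225],.2); snap(get_image,"wrist","b5")
    close(); snap(get_image,"side","b5"); snap(get_image,"top","b5"); st(state())
E
```

```text
closed t24.41 ee [ 0.6735 -0.0148  0.0686] F [-0.5  0.4  1.1] gap 0.0517 q [-0.07  0.31  1.27 -0.    1.56  0.02]
z0.097 t27.17 ee [ 0.5112 -0.1453  0.0969] F [ 0.6  0.1 -1.6] gap 0.0516 q [-0.34 -0.08  1.64  0.    1.58 -0.25]
z0.088 t27.50 ee [ 0.511  -0.1452  0.0874] F [ 0.8  0.5 -2.1] gap 0.0519 q [-0.34 -0.07  1.65 -0.    1.57 -0.25]
z0.083 t27.75 ee [ 0.5111 -0.1452  0.0825] F [-0.2  0.8 -2.4] gap 0.0518 q [-0.34 -0.07  1.66 -0.    1.56 -0.25]
z0.0795 t28.00 ee [ 0.5113 -0.1453  0.0795] F [-0.7  0.8 -1.8] gap 0.0519 q [-0.34 -0.07  1.66 -0.    1.55 -0.25]
open t28.73 ee [ 0.5113 -0.1453  0.0795] F [-0.3 -0.4 -0.5] gap 0.0877 q [-0.34 -0.07  1.66 -0.    1.55 -0.25]
 t31.10 ee [ 0.5113 -0.1453  0.225 ] F [-0.2 -0.6  0.1] gap 0.0005 q [-0.34 -0.09  1.43 -0.    1.81 -0.25]
```

View pics/wrist_b5.png

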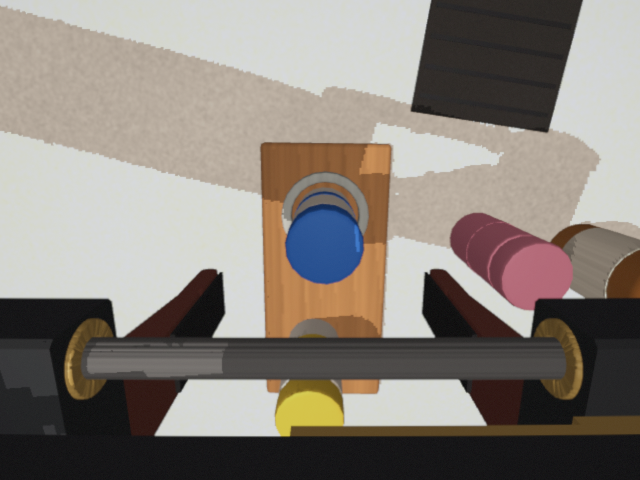

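View pics/side_b5.png

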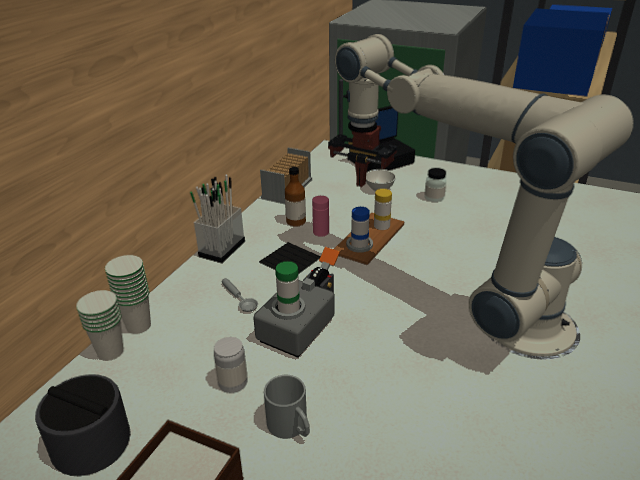

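Blue is seated in the board ring (lid (325,243) in the wrist view), and all three cups are upright. I'll check lid heights numerically, then press the paddle with closed fingertips.

```bash
python3 - <<'E'
from bench import *
from h import *
d=dict(np.load("pics/top_b5.npz"))
for k in ["blue","green","yellow"]:
    for c,a,l in blobs(mask(d,*COL[k]),100):
        P=cloud(d,pix(l)); T=P[P[:,2]>np.percentile(P[:,2],95)-.006]; print(k,c,T.mean(0).round(4))
u=np.array([np.sin(.09),np.cos(.09)]); p=np.array([.521,.282])-.205*u; print(p)
move_l([*p,.225],.3,Q); move_l([*p,.16],.15); st(state(),"pre")
L=[]
for z in np.r_[np.arange(.150,.090,-.004),np.arange(.090,.0835,-.002),.083]:
    move_l([*p,z],.05); s=state(); L.append((round(z,4),round(float(s["ee_pos"][2]),4),round(float(s["ft_force"][2]),1)))
    if abs(s["ft_force"][2])>30: break
print(L); st(s)
snap(get_image,"side","p1"); snap(get_image,"top","p1"); snap(get_image,"wrist","p1")
E
```

```text
green (np.float64(207.0), np.float64(263.9)) [0.5183 0.279  0.2106]
yellow (np.float64(420.3), np.float64(277.8)) [ 0.4825 -0.2835  0.1361]
[0.5025749  0.07782969]
pre t32.58 ee [0.5028 0.0771 0.1606] F [0.4 0.7 0.3] gap 0.0004 q [ 0.09 -0.16  1.6  -0.    1.7   0.18]
[(np.float64(0.15), 0.15, -0.4), (np.float64(0.146), 0.1467, 2.4), (np.float64(0.142), 0.1442, 10.1), (np.float64(0.138), 0.1412, 14.5), (np.float64(0.134), 0.1374, 15.5), (np.float64(0.13), 0.1315, 5.6), (np.float64(0.126), 0.1268, 5.1), (np.float64(0.122), 0.1227, 5.9), (np.float64(0.118), 0.1192, 8.3), (np.float64(0.114), 0.1157, 9.6), (np.float64(0.11), 0.1119, 10.7), (np.float64(0.106), 0.1076, 8.8), (np.float64(0.102), 0.103, 5.9), (np.float64(0.098), 0.099, 6.6), (np.float64(0.094), 0.0954, 8.5), (np.float64(0.09), 0.0922, 12.5), (np.float64(0.088), 0.0906, 13.6), (np.float64(0.086), 0.0885, 13.9), (np.float64(0.084), 0.0861, 10.3), (np.float64(0.083), 0.0849, 10.3)]
 t37.67 ee [0.5035 0.0764 0.0849] F [ 0.2 -5.5 10.3] gap 0.0006 q [ 0.09 -0.14  1.71 -0.    1.56  0.18]
```

```bash
python3 - <<'E'
from bench import *
from h import *
p=[.5026,.0778];L=[]
for z in [.0815,.080,.079,.078,.077]:
    move_l([*p,z],.04,Q); s=state(); L.append((round(z,4),round(float(s["ee_pos"][2]),4),round(float(s["ft_force"][2]),1)))
    if abs(s["ft_force"][2])>25: break
print(L); st(s)
snap(get_image,"side","p2"); snap(get_image,"top","p2"); 
for n in ["side_b5","side_p1","side_p2"]:
    d=dict(np.load(f"pics/{n}.npz"))
    for k in ["yellow","blue","green"]:
        print(n,k,[(c,a) for c,a,l in blobs(mask(d,*COL[k]),40) if c[0]>250 and c[1]>180])
d=dict(np.load("pics/side_p2.npz"));f=d["frame"]
cv2.imwrite("pics/crop_p2.png",cv2.resize(f[170:370,240:440],None,fx=3,fy=3,interpolation=cv2.INTER_CUBIC))
E
```

```text
[(0.0815, 0.0831, 8.6), (0.08, 0.0816, 9.1), (0.079, 0.0807, 10.2), (0.078, 0.0798, 8.9), (0.077, 0.079, 10.8)]
 t39.08 ee [0.5036 0.0769 0.079 ] F [-0.  -4.9 10.8] gap 0.0004 q [ 0.09 -0.13  1.72 -0.    1.55  0.18]
side_b5 yellow [((np.float64(383.5), np.float64(194.9)), np.int32(178)), ((np.float64(383.4), np.float64(217.2)), np.int32(52))]
side_b5 blue [((np.float64(360.2), np.float64(213.3)), np.int32(195)), ((np.float64(359.5), np.float64(236.5)), np.int32(51))]
side_b5 green [((np.float64(286.6), np.float64(270.5)), np.int32(380)), ((np.float64(287.8), np.float64(299.2)), np.int32(97))]
side_p1 yellow [((np.float64(383.5), np.float64(194.9)), np.int32(178)), ((np.float64(383.4), np.float64(217.2)), np.int32(52))]
side_p1 blue [((np.float64(360.4), np.float64(213.3)), np.int32(200))]
side_p1 green [((np.float64(286.6), np.float64(270.5)), np.int32(380)), ((np.float64(287.8), np.float64(299.2)), np.int32(98))]
side_p2 yellow [((np.float64(383.5), np.float64(194.9)), np.int32(178)), ((np.float64(383.5), np.float64(217.2)), np.int32(51))]
side_p2 blue [((np.float64(360.4), np.float64(213.3)), np.int32(200))]
side_p2 green [((np.float64(286.6), np.float64(270.6)), np.int32(382)), ((np.float64(287.8), np.float64(299.2)), np.int32(98))]
```

View pics/crop_p2.png

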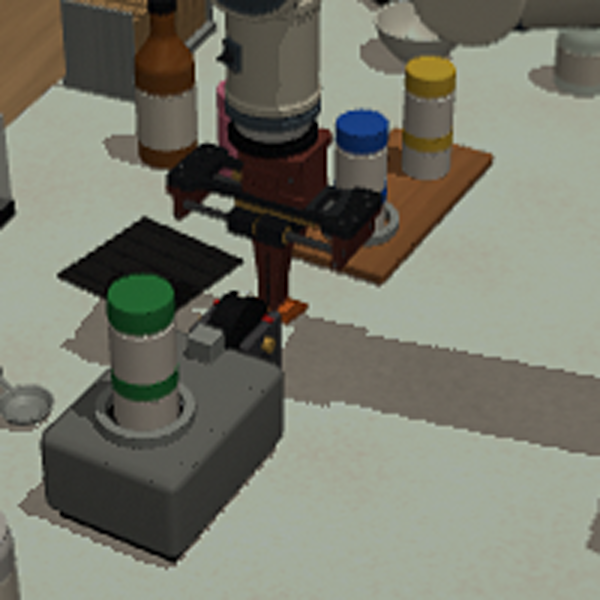

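```bash
python3 - <<'E'
from bench import *
from h import *
p=[.5026,.0778];L=[]
for z in [.0762,.0755,.0748,.0741,.0734,.0727,.072]:
    move_l([*p,z],.04,Q); hold(.15); s=state(); L.append((round(z,4),round(float(s["ee_pos"][2]),4),round(float(s["ft_force"][2]),1)))
    if abs(s["ft_force"][2])>16: break
print(L); st(s)
d=snap(get_image,"top","p3"); d=snap(get_image,"side","p3");f=d["frame"]
cv2.imwrite("pics/crop_p3.png",cv2.resize(f[220:310,290:390],None,fx=6,fy=6,interpolation=cv2.INTER_CUBIC))
d=snap(get_image,"wrist","p3")
E
```

```text
[(0.0762, 0.0784, 10.6), (0.0755, 0.0778, 11.6), (0.0748, 0.0773, 12.6), (0.0741, 0.0767, 12.6), (0.0734, 0.0761, 14.3), (0.0727, 0.0759, 15.9), (0.072, 0.0759, 18.7)]
 t41.98 ee [0.5038 0.0774 0.0759] F [-5.  -3.1 18.7] gap 0.0002 q [ 0.09 -0.13  1.73 -0.    1.54  0.18]
```

View pics/crop_p3.png

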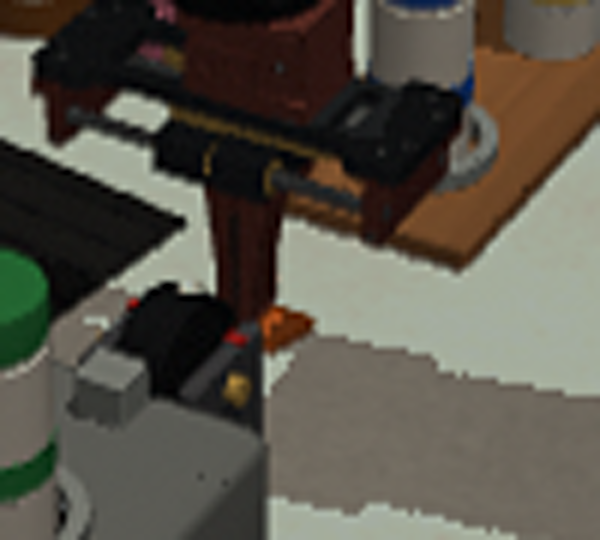

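View pics/wrist_p3.png

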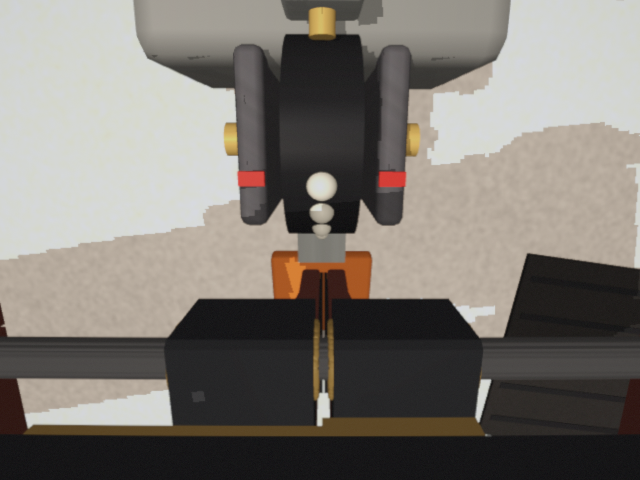

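The wrist view shows the third white dot at (321,187), just past the red marks (row 178). Travel stalled at 0.0759, so this is the firm stop (0.93). I'll ease up about 1 mm so it holds right at the third click.

```bash
python3 - <<'E'
from bench import *
from h import *
move_l([.5026,.0778,.0742],.03,Q); hold(.4); s=state(); st(s)
d=snap(get_image,"wrist","p4"); snap(get_image,"side","p4"); snap(get_image,"top","p4")
f=d["frame"]; cv2.imwrite("pics/crop_p4.png",cv2.resize(f[100:270,210:440],None,fx=3,fy=3,interpolation=cv2.INTER_CUBIC))
E
```

```text
t42.77 ee [0.5037 0.0773 0.0769] F [-1.2 -3.1 13.2] gap 0.0002 q [ 0.09 -0.13  1.72 -0.    1.55  0.18]
```

View pics/crop_p4.png

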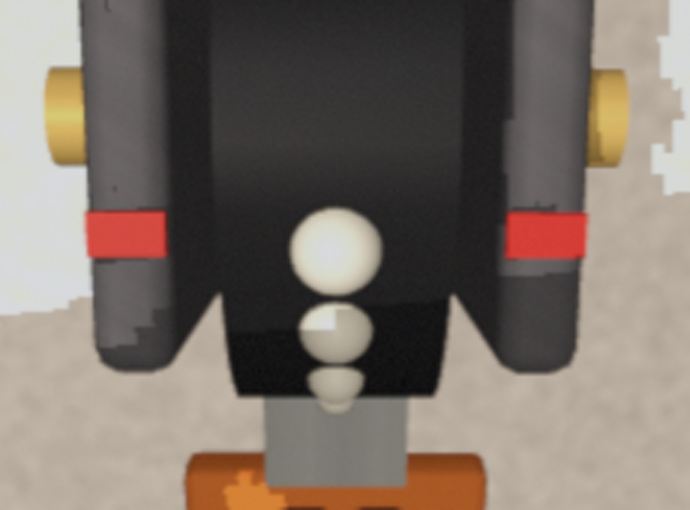

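View pics/side_p4.png

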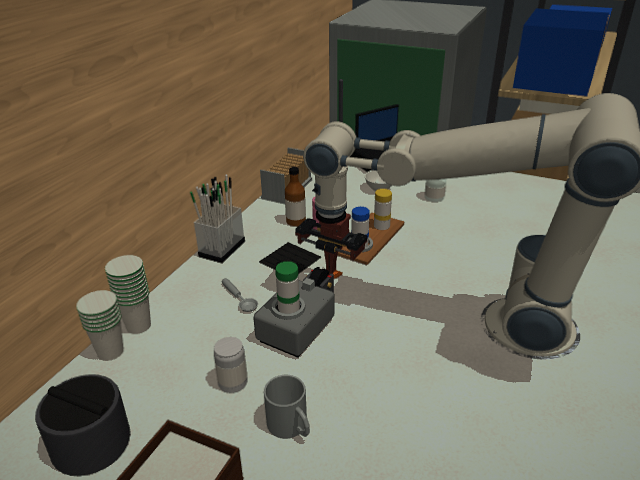

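```bash
python3 - <<'E'
from bench import *
from h import *
d=dict(np.load("pics/side_p4.npz"))
for k in ["yellow","blue","green"]: print(k,[(c,a) for c,a,l in blobs(mask(d,*COL[k]),40) if c[0]>250 and c[1]>180])
st(state()); print(job_done())
E
```

```text
yellow [((np.float64(383.5), np.float64(194.9)), np.int32(179)), ((np.float64(383.5), np.float64(217.2)), np.int32(51))]
blue [((np.float64(360.5), np.float64(213.3)), np.int32(199))]
green [((np.float64(286.5), np.float64(270.6)), np.int32(383)), ((np.float64(287.8), np.float64(299.2)), np.int32(98))]
 t42.92 ee [0.5037 0.0772 0.0769] F [-1.  -2.9 13.7] gap 0.0003 q [ 0.09 -0.13  1.72 -0.    1.55  0.18]
the job is handed in; nothing more can be done
None
```

The two cups are swapped and the job was handed in at about 43 s with the paddle still held down at the third click. I parked blue on the mat, moved green into the mixer's ring, put blue in the board's ring, then pressed the paddle with closed fingertips.

**Cups:** Both went in without touching the rims and were released on the ring floors. The last pictures show both upright inside the rings. I measured green's lid at 0.211 m, as expected. Blue's height rests on the wrist and side views, because the arm hid it in the top view.

**Paddle:** The push passed two force crests and clicks to the firm stop, then I eased up about 1 mm. It was holding there with about 13 N, which I estimate as a dial angle of 0.91.

**Disagreements:**
- The third white dot still looked slightly below the red marks in the tilted wrist view, about 5 pixels. I put that down partly to the viewing angle.
- The top camera read about 4 mm off the wrist and side cameras, so I used the wrist camera for grasping and placing.
- One top-view reading showed yellow shifted by about 7 mm. It was partly hidden by the arm, and the side view shows it where it started.

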